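# Put the measuring cups back in their graded block

## Robot

A 7-joint arm with a two-finger parallel gripper is mounted at the origin on a cart in front of the work surface, level with it; the furniture and walls round the work are solid. World frame = base frame: x ahead of the robot, y to its left, z up, the work surface at z = 0. Lengths are in m, angles in rad, forces in N, time in s.
With the tool pointing down it reaches from about 0.4 to 0.85 m from the base axis. Payload 4.4 kg.
Tool frame: the origin (TCP) lies on the centre line of the jaws, within the pads' length; the fingertips stand 11 mm ahead of it and the grasp point (between the pads) lies 8 mm behind it (ctrl.tips_ahead is the distance from the TCP to the fingertips, in m); z points along the fingers, y is the line along which they close (so a half turn about z gives the same grasp; the last joint's range is limited). The gripper opens to 94 mm and grips with 3 to 60 N. Pads are 16 mm wide; open, the fingers measure 119 mm over their backs; the gripper's body (75 mm by 177 mm) begins 78 mm behind the grasp point.
Start: joints at [1.078, 0.628, 0.038, 1.517, -0.027, 0.996, -0.02], TCP at [0.269, -0.592, 0.216] pointing down, gripper open.
Joint ranges: [-3.06, 3.06], [-0.37, 2.12], [-1.25, 1.32], [0.18, 2.47], [-1.1, 4.24], [0.23, 1.98], [-2.94, 2.94]. Speed limits (rad/s): [2.57, 2.57, 3.14, 3.14, 3.14, 3.14, 3.14].

## Interface

Orientations are given as a unit quaternion [w, x, y, z].
In Python, from bench import ctrl gives the robot as it stands.
- The arm moves only by the tool carry_out, never from a script. Its arguments are lists of equal length, an entry for each row: "slide": the shift along the tool's x, y, z in m, a list of three; "twist": the turn about the tool's z in units of 8 degrees (1.0 is 8 degrees); "grip": the opening, from 0 (shut) to 1 (fully open). A call has 1 to 12 rows; each row is the pose to reach, as a shift and turn from the pose commanded when the call began, along the tool's axes at that moment; what a row does not reach only later rows make up. A row lasts 1/10 s, in which the tool goes at most 50 mm and 8.59 degrees, less where a joint would pass 70% of its speed; a pose out of reach is approached as far as the arm can. A call with a gripper value outside its range is refused whole. The fingers move at their own pace and stop on an object; "newtons" is the grip in N (left out, the last holds). Time passes only in rows, so rows that repeat a pose let the fingers close. It gives the time, the measured TCP pose, the force, the opening and the grip force at its end, in the units of the state.
- ctrl.state(): the state, without advancing time (a new reading comes with each control period).
- ctrl.read_camera(name): name is "scene" or "top" or "wrist"; returns the picture (420x560x3 uint8, red, green, blue); there is no depth.
- ctrl.camera_info(name): a dict with "fov_y" (degrees; the focal length in pixels is half the picture's height over the tangent of half this angle, whatever the lens; pixels are square), "cx", "cy" (the principal point, pixels), "R" (3x3) and "t" (3): a world point X has camera coordinates R X + t. Camera axes: x right, y down, z forward; pixel columns grow to the right and rows downward; lengths in m; the calibration is good to about 2 mm. A picture is of the moment at which its call begins: read the wrist's pose just before it. camera_info takes no time and is no camera call; for the wrist camera it gives the pose at the moment of the call.
- ctrl.finish_job(): hands the job in; it is judged then, once.
Trained networks look in the newest picture that a camera, given by its name, has taken for a name from the list of things; names that differ only in an ending like _2 or _b are one class to them, and where a whole thing is asked for, a point or a joint stands for the part that bears it (a point fixed in the world has none). Each returns a list of dicts, best first, with "score" (0 to 1); they miss things now and then, are a little off and sometimes report something else, mostly with a low value. They report only what shows in the picture. A call takes as long as a camera call. They do not tell look-alikes from the thing itself.
- ctrl.spot_in(camera, name): "centre" ([column, row] as shares, 0 to 1, of the picture: columns of its width, rows of its height, amid what is visible of it).
The state is a dict: "t": time; "q": joint angles; "joint_velocities": joint speeds; "tau": joint torques, N m; "tool_pos": TCP position; "ee_rot": TCP orientation; "force": force on the tool from outside, world axes, zero at the start; "ft_torque": the same for the moment, N m; "width": finger opening in m; "finger_force": force on a finger pad.
Only numpy, scipy, OpenCV 4.12 (cv2) and the standard library are available. Lean on these libraries where they do the work, as an engineer would, in place of code of your own. Each camera call takes 0.05 s, during which the arm holds its last target. There are 200 camera calls.

## Task

The four steel measuring cups have been washed and left about the worktop. Put them back in the wooden storage block so that they stand in a row from largest to smallest, each in the socket cut for its size: upright, right down on the cork pad, and with its handle pointing straight out over the front of the block (its long side nearer the robot), all parallel. Leave the bowl of eggs and the mug where they are and do not tip a cup over.

Things in the scene. Friction and masses are not known exactly. Their poses are not given: they have to be found in the camera images.
- cup_a: the largest of four round, open steel measuring cups: 64 mm across the rim, 54 mm at its rounded bottom, 46 mm tall, upper half straight, wall 2 mm, about 80 g, upright at the start. A flat strip handle, 12 mm wide, 2.6 mm thick, sticks out 55 mm from the rim, level, its top at rim height. Origin: centre of the underside; z up out of the mouth; the handle points along -x.
- cup_b: the second largest of four round, open steel measuring cups: 54 mm across the rim, 45 mm at its rounded bottom, 40 mm tall, upper half straight, wall 2 mm, about 60 g, upright at the start. A flat strip handle, 12 mm wide, 2.6 mm thick, sticks out 50 mm from the rim, level, its top at rim height. Origin: centre of the underside; z up out of the mouth; the handle points along -x.
- cup_c: the second smallest of four round, open steel measuring cups: 44 mm across the rim, 35 mm at its rounded bottom, 34 mm tall, upper half straight, wall 2 mm, about 45 g, upright at the start. A flat strip handle, 12 mm wide, 2.6 mm thick, sticks out 45 mm from the rim, level, its top at rim height. Origin: centre of the underside; z up out of the mouth; the handle points along -x.
- cup_d: the smallest of four round, open steel measuring cups: 34 mm across the rim, 26 mm at its rounded bottom, 28 mm tall, upper half straight, wall 2 mm, about 32 g, upright at the start. A flat strip handle, 12 mm wide, 2.6 mm thick, sticks out 40 mm from the rim, level, its top at rim height. Origin: centre of the underside; z up out of the mouth; the handle points along -x.
- well_a: the largest of the block's four round sockets, for the largest cup: 63 mm wide, 3 mm chamfer round its mouth, cork pad as floor. Origin: centre of the pad's top, 14 mm below the block's top, 17 mm above the worktop. Axes are the block's: y along the row to the larger sockets, -x to its front (the robot's side). Wooden block, fixed, 108 x 354 mm, top 31 mm above the worktop.
- well_b: the second largest of the block's four round sockets, for the second largest cup: 54 mm wide, 3 mm chamfer round its mouth, cork pad as floor. Origin: centre of the pad's top, 14 mm below the block's top, 17 mm above the worktop. Row along the block's middle, 91, 84, 76 mm between centres from the largest down. Axes as well_a.
- well_c: the second smallest of the block's four round sockets, for the second smallest cup: 45 mm wide, 3 mm chamfer round its mouth, cork pad as floor. Origin: centre of the pad's top, 14 mm below the block's top, 17 mm above the worktop. Same row and axes as well_a.
- well_d: the smallest of the block's four round sockets, for the smallest cup: 37 mm wide, 3 mm chamfer round its mouth, cork pad as floor. Origin: centre of the pad's top, 14 mm below the block's top, 17 mm above the worktop. Same row and axes as well_a.
- egg_bowl: bystander: a clear bowl of eggs, 207 mm wide, 60 mm tall, on the worktop at the right. Origin: centre of the underside. Leave it alone.
- mug_2: bystander: a cream mug, 90 mm wide (128 mm with its handle), 104 mm tall, on the worktop at the left. Origin: centre of the underside. Leave it alone.
Mind the look-alikes: they are no part of the job. What is shaped like the cup_d but red is not meant.

How it is judged:
By the outcome, as a careful person would: the job done as asked, in the order asked, and still so for the second after the job is handed in, with the robot touching nothing.
It also fails if it takes over 109 s, if anything falls off the work surface, if the arm or the gripper's body presses on something with over 40 N, if the wrist force passes 120 N, or if a joint passes its speed limit or range.

## Working session

There is one attempt and no reset: what is moved stays moved. The work goes in short steps, Python scripts to look and compute and a tool call to move; the robot and the scene stay as the last step left them, time stands still between calls to the robot, and variables do not carry over. Pictures are saved under pics/ and viewed, at most 14 in all, crops included, and the job is handed in when it is done.

Besides the shell and the picture viewer there is one more tool, called after "Emit:" as name(argument=value, ...), one argument or row to a line, values as JSON. carry_out: Moves the arm, as the interface text tells. Its arguments: {"type":"object","properties":{"slide":{"type":"array"},"twist":{"type":"array"},"grip":{"type":"array"},"newtons":{"type":"number"}},"required":["slide","twist","grip"]}

```bash
mkdir -p pics; ls; python3 - <<'E'
from bench import ctrl
import cv2,numpy as np
for n in ["scene","top"]:
    im=ctrl.read_camera(n); cv2.imwrite(f"pics/{n}0.png",im[:,:,::-1])
    i=ctrl.camera_info(n); print(n,i)
s=ctrl.state(); print(s)
for nm in ["cup_a","well_a"]:
    for d in ctrl.spot_in("top",nm): print(nm,d)
E
```

```text
pics
scene {'fov_y': 51.69404546028198, 'cx': 267.10164008338023, 'cy': 211.36514231269075, 'R': array([[-0.8198983 , -0.57250491,  0.00221489],
       [-0.41919612,  0.59769711, -0.68339796],
       [ 0.38992486, -0.5612453 , -0.73004268]]), 't': array([0.41838042, 0.27083584, 0.97558768])}
top {'fov_y': 42.557535710312365, 'cx': 279.9655355632632, 'cy': 202.72189701074058, 'R': array([[-1.18472916e-02, -9.99929683e-01,  5.20505091e-04],
       [-9.84884410e-01,  1.15790705e-02, -1.72825418e-01],
       [ 1.72807238e-01, -2.56015047e-03, -9.84952336e-01]]), 't': array([-0.03493874,  0.55503743,  1.44350001])}
{'t': 0.1, 'q': array([ 1.07816259,  0.62920662,  0.0384461 ,  1.51825278, -0.02699175,
        0.99632445, -0.02000082]), 'joint_velocities': array([-0.00105646,  0.00019868, -0.00129503, -0.00387039, -0.0011731 ,
       -0.00031217,  0.00025265]), 'tau': array([ 2.98947867e-03, -5.50783968e+01,  1.14728518e+00, -1.87113243e+01,
       -5.22039004e-02,  1.92490581e-02,  5.12948225e-05]), 'tool_pos': array([ 0.26887883, -0.59114309,  0.21568144]), 'ee_rot': array([-8.15270263e-04,  9.77312275e-01,  2.11801835e-01, -1.87868326e-04]), 'force': array([0.08523488, 0.75838855, 0.67134393]), 'ft_torque': array([ 0.01371643, -0.00333084, -0.00734992]), 'finger_force': 0.0, 'width': 0.09410997496552184}
cup_a {'centre': [0.69, 0.5795], 'score': 0.74}
cup_a {'centre': [0.27, 0.5502], 'score': 0.67}
cup_a {'centre': [0.4023, 0.6188], 'score': 0.65}
cup_a {'centre': [0.4891, 0.6005], 'score': 0.63}
cup_a {'centre': [0.5529, 0.6019], 'score': 0.46}
well_a {'centre': [0.4098, 0.421], 'score': 0.88}
well_a {'centre': [0.5277, 0.4374], 'score': 0.74}
well_a {'centre': [0.5739, 0.439], 'score': 0.65}
well_a {'centre': [0.4677, 0.4307], 'score': 0.59}
```

View pics/top0.png

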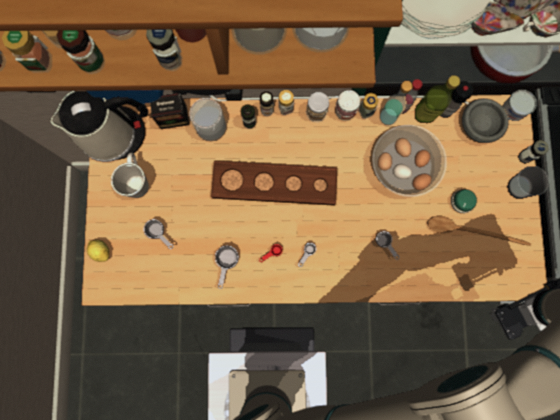

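View pics/scene0.png

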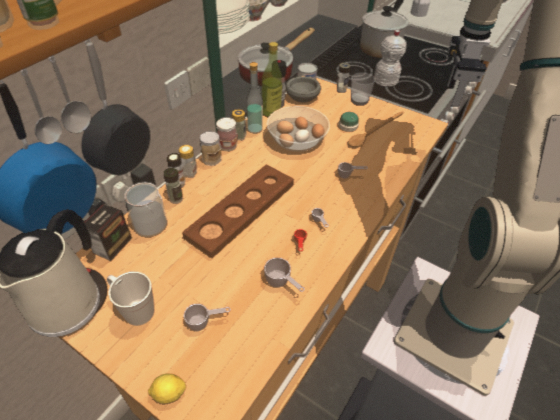

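```bash
python3 - <<'E'
import cv2
im=cv2.imread("pics/top0.png")
cv2.imwrite("pics/crop0.png",cv2.resize(im[160:290,130:410],(800,371),interpolation=cv2.INTER_CUBIC))
E
```

```text
(no output)
```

View pics/crop0.png

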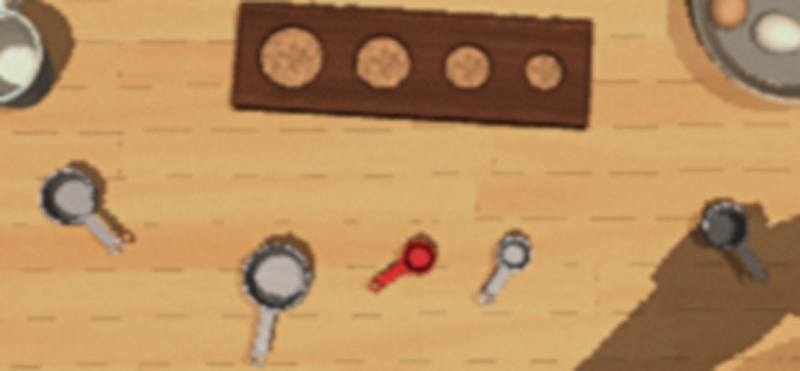

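The top view (pixels) shows cup_a at (227,256), cup_b at (154,229), cup_c at (383,239) and cup_d at (310,249). The red cup at (277,250) is the look-alike, since it isn't steel, and the crop confirms it. The sockets run from (232,180) down to (320,185), largest on the left. The mug is at (128,180) and the eggs are at (407,160).

```bash
cat > h.py <<'E'
from bench import ctrl
import numpy as np, cv2
from scipy.spatial.transform import Rotation as Ro
def toworld(info,uv,z):
    f=210/np.tan(np.radians(info['fov_y']/2)); R=np.array(info['R']);t=np.array(info['t'])
    d=R.T@np.array([(uv[0]-info['cx'])/f,(uv[1]-info['cy'])/f,1]); c=-R.T@t
    return c+d*(z-c[2])/d[2]
def topix(info,X):
    f=210/np.tan(np.radians(info['fov_y']/2)); p=np.array(info['R'])@np.array(X)+info['t']
    return f*p[0]/p[2]+info['cx'],f*p[1]/p[2]+info['cy']
def pose():
    s=ctrl.state(); q=s['ee_rot']; return s['tool_pos'],Ro.from_quat([q[1],q[2],q[3],q[0]]).as_matrix()
def plan(X,closing=None):
    "shift (tool axes) and twist (units) to bring TCP to X with the y axis along world angle closing (mod 180)"
    p,R=pose(); sh=R.T@(np.array(X)-p); tw=0
    if closing is not None:
        a=np.arctan2(R[1,1],R[0,1]); d=np.degrees(closing-a); d=(d+90)%180-90
        tw=-d/8
    print('slide',sh.round(4),'twist',round(tw,3),'or',round(tw-np.sign(tw)*22.5,3),'p',p.round(4),'q7',ctrl.state()['q'][6].round(2))
E
python3 - <<'E'
from h import *
i=ctrl.camera_info("top")
c={'a':((278,275),(260,360),.046),'b':((70,196),(120,248),.04),'c':((724,226),(762,278),.034),'d':((513,253),(486,300),.028)}
for k,(u,v,z) in c.items():
    w=lambda p:toworld(i,(p[0]/2.857+130-.3,p[1]/2.857+160-.3),z)
    a,b=w(u),w(v); print(k,a.round(3),b.round(3),'handle deg',np.degrees(np.arctan2(*(b-a)[1::-1])).round(1))
for k,u in dict(a=(291,57),b=(383,63),c=(467,67),d=(543,72)).items(): print('well',k,toworld(i,(u[0]/2.857+130,u[1]/2.857+160),.017).round(3))
w=ctrl.camera_info("wrist"); p,R=pose(); print(w['fov_y'],w['cx'],w['cy']); Rw=np.array(w['R']); print('cam axes in tool',(R.T@Rw.T).round(3), 'cam pos in tool',(R.T@(-Rw.T@w['t']-p)).round(3))
plan((0.5,0.1,0.3),np.pi/2)
E
```

```text
a [0.409 0.104 0.046] [0.33  0.121 0.046] handle deg 168.3
b [0.488 0.306 0.04 ] [0.438 0.257 0.04 ] handle deg -135.8
c [ 0.453 -0.325  0.034] [ 0.402 -0.359  0.034] handle deg -145.9
d [ 0.429 -0.121  0.028] [ 0.384 -0.094  0.028] handle deg 149.1
well a [0.628 0.095 0.017]
well b [0.62  0.003 0.017]
well c [ 0.615 -0.081  0.017]
well d [ 0.609 -0.156  0.017]
66.49765332419145 280.29154248660245 211.82056017161977
cam axes in tool [[ 0.001 -0.972 -0.237]
 [ 1.     0.001 -0.   ]
 [ 0.    -0.237  0.972]] cam pos in tool [ 0.068  0.001 -0.169]
slide [ 0.4965 -0.5338 -0.0835] twist 3.057 or -19.443 p [ 0.269  -0.5914  0.2159] q7 -0.02
```

Emit:
carry_out(
  slide=[
    [0.45, -0.5, -0.03],
    [0.45, -0.5, -0.03],
    [0.45, -0.5, -0.03],
    [0.45, -0.5, -0.03],
    [0.45, -0.5, -0.03],
    [0.45, -0.5, -0.03],
    [0.45, -0.5, -0.03],
    [0.45, -0.5, -0.03],
    [0.45, -0.5, -0.03],
    [0.45, -0.5, -0.03],
    [0.45, -0.5, -0.03],
    [0.45, -0.5, -0.03],
  ],
  twist=[3.05, 3.05, 3.05, 3.05, 3.05, 3.05, 3.05, 3.05, 3.05, 3.05, 3.05, 3.05],
  grip=[1, 1, 1, 1, 1, 1, 1, 1, 1, 1, 1, 1],
)

```text
t: 1.4
tool_pos: [0.45, -0.0182, 0.2435]
ee_rot: [0.0, 1.0, 0.0, 0.0]
force: [1.4, -0.7, -0.3]
width: 0.0937
finger_force: 0.0
```

```bash
python3 - <<'E'
from h import *
plan((0.5,0.03,0.25),np.pi/2)
E
```

```text
slide [ 0.0501 -0.0481 -0.0064] twist 0.006 or -22.494 p [ 0.45   -0.0182  0.2435] q7 -1.56
```

Emit:
carry_out(
  slide=[
    [0.05, -0.05, 0],
    [0.05, -0.05, 0],
    [0.05, -0.05, 0],
    [0.05, -0.05, 0],
    [0.05, -0.05, 0],
  ],
  twist=[0, 0, 0, 0, 0],
  grip=[1, 1, 1, 1, 1],
)

```text
t: 1.9
tool_pos: [0.4986, 0.0284, 0.2431]
ee_rot: [0.0, 1.0, -0.001, -0.001]
force: [-0.0, 0.4, -0.2]
width: 0.094
finger_force: 0.0
```

```bash
python3 - <<'E'
from h import *
i=ctrl.camera_info("wrist"); im=ctrl.read_camera("wrist"); cv2.imwrite("pics/w1.png",im[:,:,::-1]); np.save("w1.npy",i,allow_pickle=True); print(ctrl.state()['joint_velocities'].round(3))
for n,X in dict(wa=(.628,.095,.017),wd=(.609,-.156,.017),a=(.409,.104,.046),b=(.488,.306,.04)).items(): print(n,topix(i,X))
E
```

```text
[ 0.003 -0.002 -0.002 -0.005 -0.003 -0.001 -0.002]
wa (np.float64(221.23379511627277), np.float64(79.16458711891102))
wd (np.float64(437.13244168844574), np.float64(96.56632596010394))
a (np.float64(217.55449993374094), np.float64(266.27636666579394))
b (np.float64(45.01191888588971), np.float64(202.3112961828616))
```

View pics/w1.png

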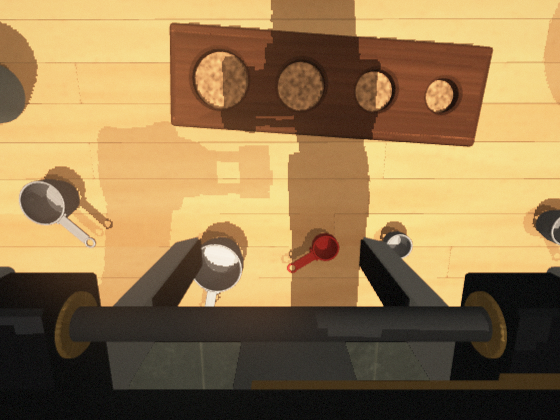

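Emit:
carry_out(
  slide=[
    [-0.02, 0, -0.02],
    [-0.02, 0, -0.02],
    [-0.02, 0, -0.02],
    [-0.02, 0, -0.02],
    [-0.02, 0, -0.02],
    [-0.02, 0, -0.02],
    [-0.02, 0, -0.02],
    [-0.02, 0, -0.02],
    [-0.02, 0, -0.02],
    [-0.02, 0, -0.02],
    [-0.02, 0, -0.02],
    [-0.02, 0, -0.02],
  ],
  twist=[1, 2, 3, 4, 5, 6, 7, 8, 9, 10, 11, 12],
  grip=[1, 1, 1, 1, 1, 1, 1, 1, 1, 1, 1, 1],
)

```text
t: 3.15
tool_pos: [0.4787, 0.0282, 0.2633]
ee_rot: [0.001, -0.672, 0.741, 0.001]
force: [-0.5, -0.7, -1.9]
width: 0.0939
finger_force: 0.0
```

```bash
python3 - <<'E'
from h import *
print(ctrl.state()['q'].round(3))
plan((0.48,0.02,0.25),np.pi/2)
im=cv2.imread("pics/w1.png")[10:160,150:510]
cv2.imwrite("pics/w1c.png",cv2.resize(im,(800,333),interpolation=cv2.INTER_CUBIC))
E
```

```text
[-0.685  0.421  0.81   1.929 -0.376  0.949 -2.934]
slide [ 0.008  -0.0021  0.0133] twist 10.551 or -11.949 p [0.4787 0.0282 0.2633] q7 -2.93
```

View pics/w1c.png

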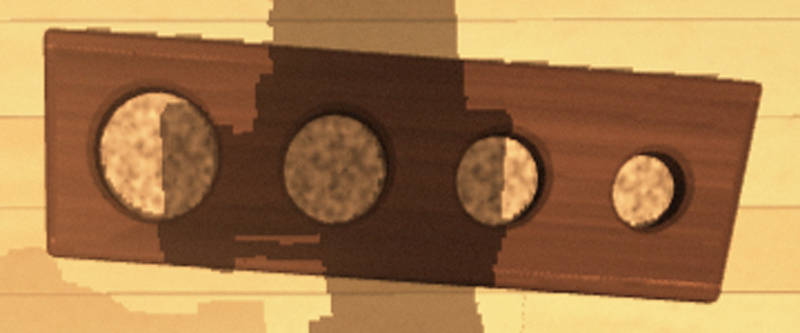

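Emit:
carry_out(
  slide=[
    [0, 0, 0],
    [0, 0, 0],
    [0, 0, 0],
    [0, 0, 0],
    [0, 0, 0],
    [0, 0, 0],
    [0, 0, 0],
    [0, 0, 0],
    [0, 0, 0],
    [0, 0, 0],
    [0, 0, 0],
    [0, 0, 0],
  ],
  twist=[-1, -2, -3, -4, -5, -6, -7, -8, -9, -10, -11, -12],
  grip=[1, 1, 1, 1, 1, 1, 1, 1, 1, 1, 1, 1],
)

```text
t: 4.35
tool_pos: [0.4786, 0.0285, 0.2629]
ee_rot: [-0.0, 1.0, 0.009, -0.001]
force: [0.1, 0.7, 0.6]
width: 0.0942
finger_force: 0.0
```

Emit:
carry_out(
  slide=[
    [0, 0, 0],
    [0, 0, 0],
    [0, 0, 0],
    [0, 0, 0],
    [0, 0, 0],
    [0, 0, 0],
    [0, 0, 0],
    [0, 0, 0],
    [0, 0, 0],
    [0, 0, 0],
    [0, 0, 0],
    [0, 0, 0],
  ],
  twist=[-1, -2, -3, -4, -5, -6, -7, -8, -9, -10, -11, -12],
  grip=[1, 1, 1, 1, 1, 1, 1, 1, 1, 1, 1, 1],
)

```text
t: 5.55
tool_pos: [0.4786, 0.0284, 0.2629]
ee_rot: [-0.001, 0.662, 0.749, -0.001]
force: [-0.6, -0.7, -1.2]
width: 0.0939
finger_force: 0.0
```

```bash
python3 - <<'E'
from h import *
print(ctrl.state()['q'].round(3))
plan((0.48,0.02,0.25),np.pi/2)
i=np.load("w1.npy",allow_pickle=True).item()
C=[toworld(i,(u/2.2222+150-.3,v/2.2222+10-.3),.031) for u,v in [(46,30),(761,86),(716,301),(50,254)]]
C=np.array(C); print(C.round(4))
print([np.linalg.norm(C[k]-C[(k+1)%4]).round(4) for k in range(4)])
print('center',C.mean(0)); 
for a,b in [(0,1),(3,2)]:
    d=C[a]-C[b]; print('row yaw',np.degrees(np.arctan2(-d[0],d[1])))
for k,u in dict(a=(158,154),b=(335,168),c=(499,179),d=(645,190)).items(): print('pad',k,toworld(i,(u[0]/2.2222+150-.3,u[1]/2.2222+10-.3),.017).round(4))
E
```

```text
[-0.077  0.329 -0.054  1.913  0.022  0.902 -0.019]
slide [-0.0085  0.0004  0.0129] twist -10.371 or 12.129 p [0.4786 0.0284 0.2629] q7 -0.02
[[ 0.6818  0.1445  0.031 ]
 [ 0.6571 -0.2036  0.031 ]
 [ 0.554  -0.1963  0.031 ]
 [ 0.5778  0.1509  0.031 ]]
[np.float64(0.349), np.float64(0.1034), np.float64(0.348), np.float64(0.1042)]
center [ 0.61766945 -0.02612013  0.031     ]
row yaw -4.054065665921402
row yaw -3.9285200192064513
pad a [0.6282 0.0955 0.017 ]
pad b [0.6214 0.0036 0.017 ]
pad c [ 0.6159 -0.0821  0.017 ]
pad d [ 0.6105 -0.1591  0.017 ]
```

Emit:
carry_out(
  slide=[
    [0, 0, 0],
    [0, 0, 0],
    [0, 0, 0],
    [0, 0, 0],
    [0, 0, 0],
    [0, 0, 0],
    [0, 0, 0],
    [0, 0, 0],
    [0, 0, 0],
    [0, 0, 0],
    [0, 0, 0],
    [0, 0, 0],
  ],
  twist=[-1, -2, -3, -4, -5, -6, -7, -8, -9, -10, -10.37, -10.37],
  grip=[1, 1, 1, 1, 1, 1, 1, 1, 1, 1, 1, 1],
)

```text
t: 6.75
tool_pos: [0.4788, 0.0283, 0.2628]
ee_rot: [-0.001, 0.003, 1.0, -0.0]
force: [-0.4, -0.6, -0.7]
width: 0.0941
finger_force: 0.0
```

```bash
python3 - <<'E'
from h import *
print(ctrl.state()['q'].round(3))
i=ctrl.camera_info("wrist"); im=ctrl.read_camera("wrist"); cv2.imwrite("pics/w2.png",im[:,:,::-1]); np.save("w2.npy",i,allow_pickle=True)
plan((.409,.104,.15),np.radians(168-90))
E
```

```text
[ 0.176  0.349 -0.394  1.906  0.166  0.92   1.267]
slide [0.0701 0.075  0.1129] twist 1.452 or -21.048 p [0.4788 0.0286 0.2628] q7 1.27
```

View pics/w2.png

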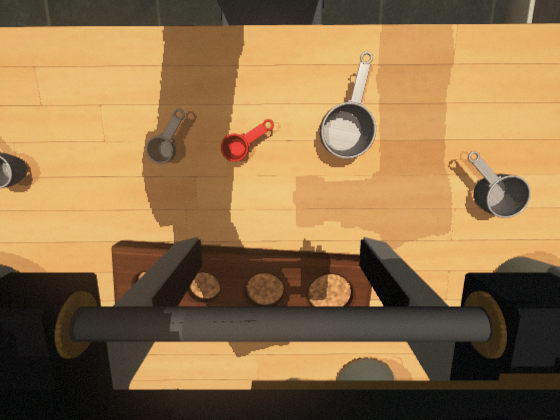

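In this view (rotated 180°) cup_a is at (348,129), cup_b at (502,195), cup_d at (164,148) and cup_c at the left edge (5,170). The red cup is at (237,148). I'll enlarge the steel cups to measure them.

```bash
python3 - <<'E'
import cv2,numpy as np
im=cv2.imread("pics/w2.png")
z=lambda r0,c0,s:cv2.resize(im[r0:r0+130,c0:c0+s],None,fx=4,fy=4,interpolation=cv2.INTER_CUBIC)
o=np.hstack([z(40,310,75),z(110,455,75),cv2.resize(im[95:225,140:190],None,fx=4,fy=4,interpolation=cv2.INTER_CUBIC)])
print(o.shape); cv2.imwrite("pics/w2c.png",o)
E
```

```text
(520, 800, 3)
```

View pics/w2c.png

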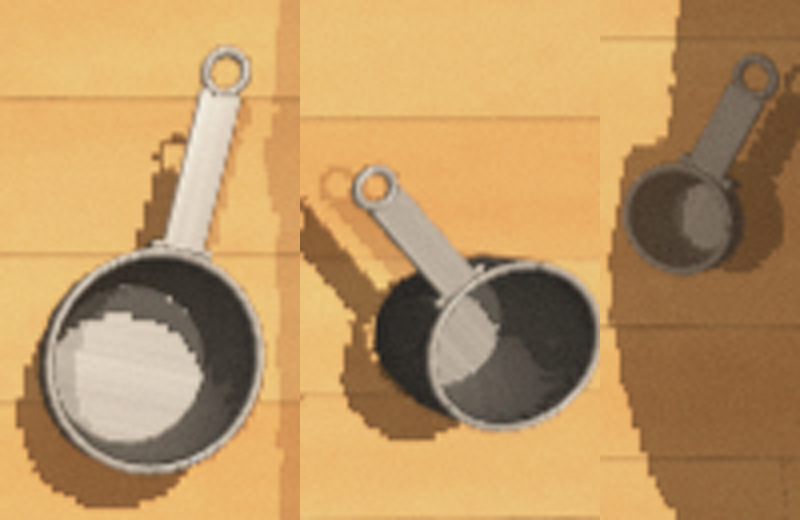

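```bash
python3 - <<'E'
from h import *
i=np.load("w2.npy",allow_pickle=True).item()
D=dict(a=((154,361),(226,72),(310,40),.046,.087),b=((215,346),(76,187),(455,110),.04,.077),d=((83,219),(156,77),(140,95),.028,.057))
for k,(u,v,o,z,L) in D.items():
    w=lambda p,zz:toworld(i,(p[0]/4+o[0]-.4,p[1]/4+o[1]-.4),zz)
    a,b=w(u,z),w(v,z-.001); print(k,a.round(4),b.round(4),'len',np.linalg.norm((b-a)[:2]).round(4),'deg',np.degrees(np.arctan2((b-a)[1],(b-a)[0])).round(1))
E
```

```text
a [0.406  0.1067 0.046 ] [0.3282 0.1234 0.045 ] len 0.0796 deg 167.9
b [0.4867 0.3106 0.04  ] [0.4377 0.2614 0.039 ] len 0.0694 deg -134.8
d [ 0.4281 -0.1211  0.028 ] [ 0.386  -0.0955  0.027 ] len 0.0493 deg 148.7
```

Emit:
carry_out(
  slide=[
    [0.073, 0.078, 0.05],
    [0.073, 0.078, 0.12],
    [0.073, 0.078, 0.12],
    [0.073, 0.078, 0.12],
    [0.073, 0.078, 0.12],
    [0.073, 0.078, 0.15],
  ],
  twist=[1.46, 1.46, 1.46, 1.46, 1.46, 1.46],
  grip=[1, 1, 1, 1, 1, 1],
)

```text
t: 7.4
tool_pos: [0.4096, 0.1085, 0.115]
ee_rot: [0.003, 0.104, 0.995, 0.001]
force: [1.7, 0.6, -0.1]
width: 0.0941
finger_force: 0.0
```

```bash
python3 - <<'E'
from h import *
plan((.406,.1067,.034),np.radians(77.9))
i=ctrl.camera_info("wrist"); im=ctrl.read_camera("wrist"); cv2.imwrite("pics/w3.png",im[:,:,::-1]); np.save("w3.npy",i,allow_pickle=True)
E
```

```text
slide [ 0.0036 -0.0027  0.081 ] twist 0.015 or -22.485 p [0.4096 0.1085 0.115 ] q7 0.72
```

View pics/w3.png

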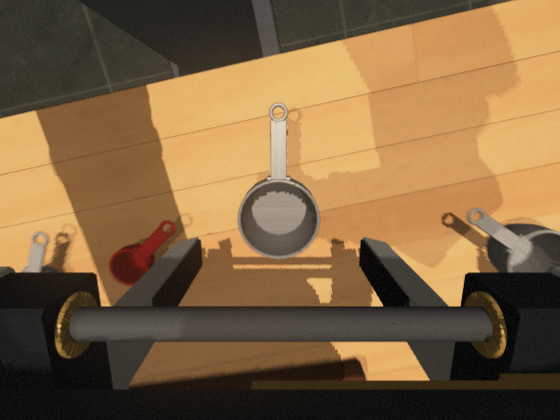

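Emit:
carry_out(
  slide=[
    [0, 0, 0.03],
    [0, 0, 0.06],
    [0, 0, 0.079],
    [0, 0, 0.079],
    [0, 0, 0.079],
    [0, 0, 0.079],
    [0, 0, 0.079],
    [0, 0, 0.079],
    [0, 0, 0.079],
    [0, 0, 0.079],
    [0, 0, 0.079],
  ],
  twist=[0, 0, 0, 0, 0, 0, 0, 0, 0, 0, 0],
  grip=[1, 1, 1, 1, 0.55, 0.55, 0.55, 0.55, 0.55, 0.55, 0.55],
  newtons=15,
)

```text
t: 8.55
tool_pos: [0.4069, 0.1081, 0.0347]
ee_rot: [-0.0, 0.104, 0.995, 0.0]
force: [0.4, -1.1, 8.6]
width: 0.0643
finger_force: 15.0
```

Emit:
carry_out(
  slide=[
    [0, 0, -0.02],
    [0, 0, -0.06],
    [0, 0, -0.06],
  ],
  twist=[0, 0, 0],
  grip=[0.55, 0.55, 0.55],
)

```text
t: 8.85
tool_pos: [0.4084, 0.1089, 0.097]
ee_rot: [0.002, 0.104, 0.995, 0.001]
force: [1.5, 0.5, -1.0]
width: 0.0647
finger_force: 15.0
```

```bash
python3 - <<'E'
from h import *
s=ctrl.state(); print(s['q'].round(2),s['force'],s['width'])
plan((.6266,.0946,.095),np.radians(86))
E
```

```text
[-0.07  0.55 -0.36  2.24  0.46  0.42  0.56] [ 1.46619024  0.54391855 -0.97915894] 0.06468391558548367
slide [-0.2165  0.031   0.0029] twist -0.987 or 21.513 p [0.4084 0.1089 0.097 ] q7 0.56
```

Emit:
carry_out(
  slide=[
    [-0.03, 0.005, 0],
    [-0.075, 0.011, 0],
    [-0.12, 0.018, 0],
    [-0.165, 0.024, 0],
    [-0.2, 0.028, 0],
    [-0.218, 0.03, 0],
    [-0.218, 0.03, 0],
    [-0.218, 0.03, 0],
    [-0.218, 0.03, 0],
    [-0.218, 0.03, 0],
  ],
  twist=[-0.2, -0.4, -0.6, -0.8, -0.98, -0.98, -0.98, -0.98, -0.98, -0.98],
  grip=[0.55, 0.55, 0.55, 0.55, 0.55, 0.55, 0.55, 0.55, 0.55, 0.55],
)

```text
t: 9.85
tool_pos: [0.6245, 0.0928, 0.0935]
ee_rot: [-0.001, 0.035, 0.999, -0.0]
force: [0.4, 1.4, -0.5]
width: 0.0646
finger_force: 15.0
```

```bash
python3 - <<'E'
from h import *
s=ctrl.state(); print(s['q'].round(2),s['force'],s['width'])
plan((.6266,.0946,.0517),np.radians(86))
i=ctrl.camera_info("wrist"); im=ctrl.read_camera("wrist"); cv2.imwrite("pics/w4.png",im[:,:,::-1]); np.save("w4.npy",i,allow_pickle=True)
E
```

```text
[ 0.08  0.79 -0.46  1.67  0.45  0.8   0.92] [ 0.36895725  1.35646809 -0.54696455] 0.06455519604299026
slide [-0.0021  0.0019  0.0417] twist 0.004 or -22.496 p [0.6245 0.0928 0.0935] q7 0.92
```

View pics/w4.png

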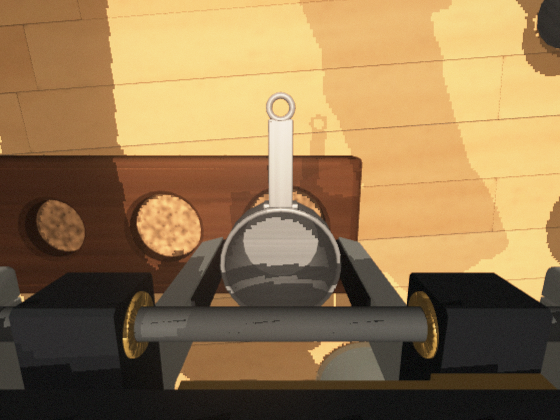

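```bash
python3 - <<'E'
from h import *
i=np.load("w4.npy",allow_pickle=True).item()
for n,uv,z in [('b mouth',(168,225),.031),('a mouth',(286,226),.031),('c mouth',(57,226),.031),('corner',(360,156),.031),('front edge',(100,156),.031),('handle ring',(280.5,106),.105),('rim l',(222,250),.1055),('rim r',(340,250),.1055)]: print(n,toworld(i,uv,z).round(4))
im=cv2.imread("pics/w4.png")[140:330,110:380]
cv2.imwrite("pics/w4c.png",cv2.resize(im,(800,563),interpolation=cv2.INTER_CUBIC))
E
```

```text
b mouth [0.6171 0.0078 0.031 ]
a mouth [0.624  0.0961 0.031 ]
c mouth [ 0.6122 -0.0755  0.031 ]
corner [0.5758 0.1521 0.031 ]
front edge [ 0.5631 -0.033   0.031 ]
handle ring [0.5443 0.0974 0.105 ]
rim l [0.6132 0.0622 0.1055]
rim r [0.6174 0.1233 0.1055]
```

View pics/w4c.png

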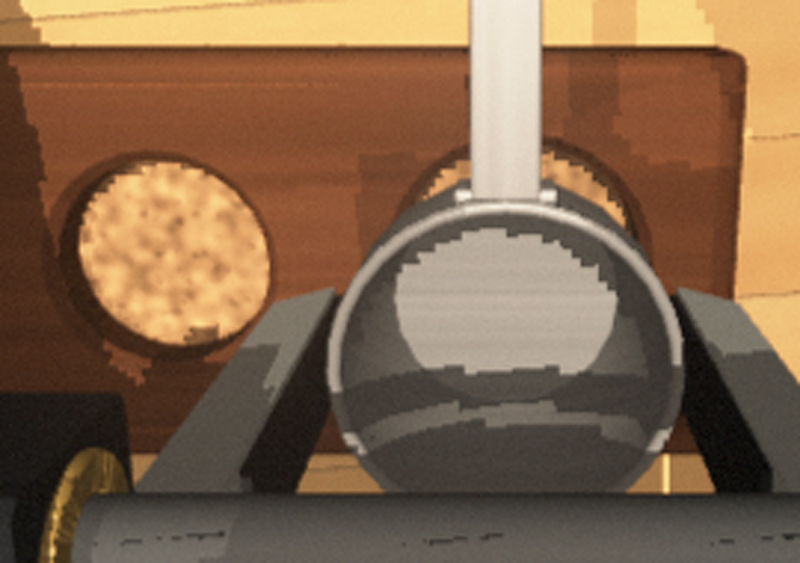

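Emit:
carry_out(
  slide=[
    [-0.001, 0.0015, 0.01],
    [-0.001, 0.0015, 0.025],
    [-0.001, 0.0015, 0.032],
    [-0.001, 0.0015, 0.037],
    [-0.001, 0.0015, 0.041],
    [-0.001, 0.0015, 0.042],
    [-0.001, 0.0015, 0.042],
    [-0.001, 0.0015, 0.042],
  ],
  twist=[0, 0, 0, 0, 0, 0, 0, 0],
  grip=[0.55, 0.55, 0.55, 0.55, 0.55, 0.55, 0.55, 0.55],
)

```text
t: 10.7
tool_pos: [0.6265, 0.0941, 0.0517]
ee_rot: [-0.001, 0.035, 0.999, 0.0]
force: [-1.8, -0.0, 2.7]
width: 0.065
finger_force: 15.0
```

Emit:
carry_out(
  slide=[
    [0, 0, 0],
    [0, 0, 0],
    [0, 0, 0],
    [0, 0, 0],
    [0, 0, -0.02],
    [0, 0, -0.05],
    [0, 0, -0.09],
    [0, 0, -0.09],
    [0, 0, -0.09],
  ],
  twist=[0, 0, 0, 0, 0, 0, 0, 0, 0],
  grip=[0.85, 0.85, 0.85, 0.85, 0.85, 0.85, 0.85, 0.85, 1],
)

```text
t: 11.6
tool_pos: [0.6276, 0.0938, 0.1423]
ee_rot: [0.0, 0.035, 0.999, 0.0]
force: [0.2, 0.2, -0.6]
width: 0.0852
finger_force: 0.0
```

```bash
python3 - <<'E'
from h import *
i=ctrl.camera_info("wrist"); im=ctrl.read_camera("wrist"); cv2.imwrite("pics/w5.png",im[:,:,::-1]); np.save("w5.npy",i,allow_pickle=True)
plan((.488,.3106,.142),np.radians(-134.8-90))
E
```

```text
slide [ 0.1536  0.2067 -0.0007] twist -6.156 or 16.344 p [0.6266 0.0935 0.1411] q7 0.95
```

View pics/w5.png

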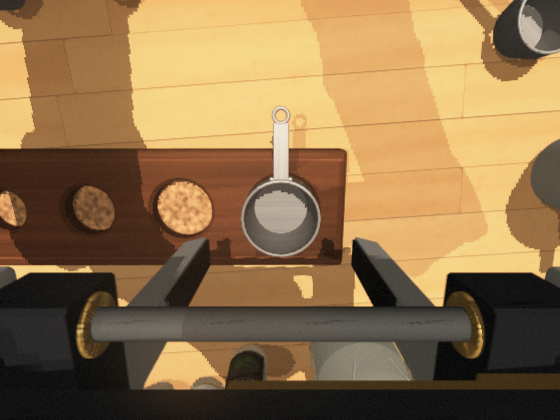

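Emit:
carry_out(
  slide=[
    [0.036, 0.048, 0],
    [0.072, 0.096, 0],
    [0.108, 0.144, 0],
    [0.144, 0.192, 0],
    [0.154, 0.207, 0],
    [0.154, 0.207, 0],
    [0.154, 0.207, 0.03],
    [0.154, 0.207, 0.03],
    [0.154, 0.207, 0.03],
    [0.154, 0.207, 0.03],
  ],
  twist=[-1, -2, -3, -4, -5, -6, -6.15, -6.15, -6.15, -6.15],
  grip=[1, 1, 1, 1, 1, 1, 1, 1, 1, 1],
)

```text
t: 12.65
tool_pos: [0.4883, 0.311, 0.112]
ee_rot: [-0.001, -0.383, 0.924, 0.0]
force: [0.0, 0.5, 0.0]
width: 0.0939
finger_force: 0.0
```

```bash
cat >> h.py <<'E'
def hover(name,L,zrim,R,guess=None):
    "wrist picture; segment the steel cup nearest column 280; report ring/handle line and rim"
    i=ctrl.camera_info("wrist"); im=ctrl.read_camera("wrist"); cv2.imwrite(f"pics/{name}.png",im[:,:,::-1]); np.save(name+".npy",i,allow_pickle=True)
    p,Rt=pose(); hsv=cv2.cvtColor(im,cv2.COLOR_RGB2HSV); m=(hsv[:,:,1]<75).astype(np.uint8); m[262:]=0
    print(name,'tcp',p.round(4),'tool x deg',np.degrees(np.arctan2(Rt[1,0],Rt[0,0])).round(2))
    n,lab,st,ce=cv2.connectedComponentsWithStats(m)
    for k in range(1,n):
        if st[k,4]>150: print(st[k],ce[k].round(1))
    k=min((k for k in range(1,n) if st[k,4]>300),key=lambda k:abs(ce[k][0]-280))
    q=lab==k
    for r in range(st[k,1],min(262,st[k,1]+st[k,3]),5):
        c=np.where(q[r])[0]; print(r,c.min(),c.max(),(c.min()+c.max())/2,end=' | ')
    print()
E
python3 - <<'E'
from h import *
hover("w6",.077,.04,.027)
print(ctrl.state()['q'].round(2))
plan((.4876,.3106,.03),np.radians(-134.8-90))
E
```

```text
w6 tcp [0.4884 0.3111 0.1123] tool x deg -134.92
[ 440    0  120  140 9174] [518.7  49.6]
[ 248  122   68  134 3862] [281.9 204.2]
[158 238  40  24 349] [177.5 251.2]
[363 238  41  24 500] [381.6 251.1]
122 281 282 281.5 | 127 274 289 281.5 | 132 273 290 281.5 | 137 275 288 281.5 | 142 274 289 281.5 | 147 274 289 281.5 | 152 274 289 281.5 | 157 274 289 281.5 | 162 274 289 281.5 | 167 275 289 282.0 | 172 274 289 281.5 | 177 274 289 281.5 | 182 274 289 281.5 | 187 271 292 281.5 | 192 268 298 283.0 | 197 260 304 282.0 | 202 255 308 281.5 | 207 252 311 281.5 | 212 250 314 282.0 | 217 248 315 281.5 | 222 248 315 281.5 | 227 248 314 281.0 | 232 250 313 281.5 | 237 253 311 282.0 | 242 255 308 281.5 | 247 260 304 282.0 | 252 267 295 281.0 | 
[-0.2   0.75 -0.68  1.8   0.62  0.82  1.17]
slide [0.0009 0.0001 0.0823] twist -0.015 or 22.485 p [0.4884 0.3111 0.1123] q7 1.17
```

Emit:
carry_out(
  slide=[
    [0, 0, 0.03],
    [0, 0, 0.06],
    [0, 0, 0.082],
    [0, 0, 0.082],
    [0, 0, 0.082],
    [0, 0, 0.082],
    [0, 0, 0.082],
    [0, 0, 0.082],
    [0, 0, 0.082],
    [0, 0, 0.082],
    [0, 0, 0.082],
    [0, 0, 0.082],
  ],
  twist=[0, 0, 0, 0, 0, 0, 0, 0, 0, 0, 0, 0],
  grip=[1, 1, 1, 1, 0.45, 0.45, 0.45, 0.45, 0.45, 0.45, 0.45, 0.45],
  newtons=15,
)

```text
t: 13.9
tool_pos: [0.488, 0.3114, 0.0302]
ee_rot: [-0.0, -0.384, 0.923, 0.0]
force: [-0.9, -1.4, 5.4]
width: 0.0546
finger_force: 15.0
```

Emit:
carry_out(
  slide=[
    [0, 0, -0.02],
    [0, 0, -0.065],
    [0, 0, -0.07],
    [0, 0, -0.07],
  ],
  twist=[0, 0, 0, 0],
  grip=[0.45, 0.45, 0.45, 0.45],
)

```text
t: 14.3
tool_pos: [0.4886, 0.3116, 0.1007]
ee_rot: [0.0, -0.384, 0.923, 0.001]
force: [0.0, -0.4, 0.1]
width: 0.0548
finger_force: 15.0
```

```bash
python3 - <<'E'
from h import *
s=ctrl.state(); print(s['force'],s['width'])
plan((.6202,.0037,.1),np.radians(86))
E
```

```text
[ 0.01107009 -0.40065976  0.12015859] 0.05475537785796174
slide [ 1.254e-01 -3.105e-01  3.000e-04] twist 6.142 or -16.358 p [0.4886 0.3116 0.1007] q7 1.16
```

Emit:
carry_out(
  slide=[
    [0.015, -0.038, -0.02],
    [0.03, -0.076, -0.02],
    [0.048, -0.12, -0.02],
    [0.066, -0.164, -0.02],
    [0.084, -0.208, -0.02],
    [0.1, -0.25, -0.02],
    [0.118, -0.29, -0.02],
    [0.125, -0.31, -0.02],
    [0.125, -0.3105, -0.02],
    [0.125, -0.3105, 0],
    [0.125, -0.3105, 0],
    [0.125, -0.3105, 0],
  ],
  twist=[1, 2, 3, 4, 5, 6, 6.14, 6.14, 6.14, 6.14, 6.14, 6.14],
  grip=[0.45, 0.45, 0.45, 0.45, 0.45, 0.45, 0.45, 0.45, 0.45, 0.45, 0.45, 0.45],
)

```text
t: 15.5
tool_pos: [0.6186, 0.0052, 0.0985]
ee_rot: [-0.002, 0.033, 0.999, 0.0]
force: [-0.4, 0.0, -0.4]
width: 0.0545
finger_force: 15.0
```

```bash
python3 - <<'E'
from h import *
s=ctrl.state(); print(s['force'],s['width'])
hover("w7",.077,.1,.027)
plan((.6202,.0037,.0472),np.radians(86))
E
```

```text
[-0.3661177   0.03865773 -0.39745839] 0.05445607697292538
w7 tcp [0.6193 0.0051 0.0993] tool x deg 176.15
[ 359  106  103  156 7765] [411.6 214.1]
[ 229  114  134  148 6693] [285.7 218.6]
[199 238  33  24 474] [216.3 250.7]
114 279 280 279.5 | 119 271 290 280.5 | 124 268 293 280.5 | 129 267 293 280.0 | 134 268 293 280.5 | 139 271 289 280.0 | 144 269 292 280.5 | 149 269 292 280.5 | 154 269 292 280.5 | 159 269 292 280.5 | 164 269 292 280.5 | 169 269 292 280.5 | 174 269 292 280.5 | 179 269 292 280.5 | 184 269 291 280.0 | 189 269 291 280.0 | 194 269 292 280.5 | 199 269 291 280.0 | 204 269 291 280.0 | 209 269 292 280.5 | 214 261 301 281.0 | 219 252 309 280.5 | 224 246 314 280.0 | 229 242 318 280.0 | 234 239 321 280.0 | 239 237 339 288.0 | 244 232 351 291.5 | 249 232 354 293.0 | 254 230 358 294.0 | 259 230 361 295.5 | 
slide [-0.0011 -0.0014  0.052 ] twist 0.019 or -22.481 p [0.6193 0.0051 0.0993] q7 1.04
```

Emit:
carry_out(
  slide=[
    [-0.001, -0.0012, 0.015],
    [-0.001, -0.0012, 0.03],
    [-0.001, -0.0012, 0.04],
    [-0.001, -0.0012, 0.046],
    [-0.001, -0.0012, 0.05],
    [-0.001, -0.0012, 0.052],
    [-0.001, -0.0012, 0.052],
    [-0.001, -0.0012, 0.052],
    [-0.001, -0.0012, 0.052],
  ],
  twist=[0, 0, 0, 0, 0, 0, 0, 0, 0],
  grip=[0.45, 0.45, 0.45, 0.45, 0.45, 0.45, 0.45, 0.45, 0.45],
)

```text
t: 16.45
tool_pos: [0.6208, 0.003, 0.0476]
ee_rot: [-0.001, 0.034, 0.999, 0.0]
force: [0.1, 2.4, -1.3]
width: 0.0544
finger_force: 15.0
```

Emit:
carry_out(
  slide=[
    [0, 0, 0.0007],
    [0, 0, 0.0007],
    [0, 0, 0.0007],
    [0, 0, 0.0007],
    [0, 0, 0.0007],
    [0, 0, -0.02],
    [0, 0, -0.05],
    [0, 0, -0.08],
    [0, 0, -0.1],
    [0, 0, -0.1],
  ],
  twist=[0, 0, 0, 0, 0, 0, 0, 0, 0, 0],
  grip=[0.45, 0.7, 0.7, 0.7, 0.7, 0.7, 0.7, 0.7, 1, 1],
)

```text
t: 17.45
tool_pos: [0.623, 0.0025, 0.1504]
ee_rot: [0.002, 0.035, 0.999, 0.0]
force: [0.1, 0.3, 0.0]
width: 0.0782
finger_force: 0.0
```

```bash
python3 - <<'E'
from h import *
hover("w8",.077,.057,.027)
plan((.454,-.325,.147),np.radians(-146-90))
E
```

```text
w8 tcp [0.6217 0.0022 0.1485] tool x deg 176.01
[ 347  104   84  158 6553] [387.8 204.6]
[ 250  118   63  126 3989] [281.  199.2]
[175 238  37  24 487] [193.6 250.6]
118 281 281 281.0 | 123 274 288 281.0 | 128 273 289 281.0 | 133 275 286 280.5 | 138 274 288 281.0 | 143 274 288 281.0 | 148 274 288 281.0 | 153 274 288 281.0 | 158 274 288 281.0 | 163 274 288 281.0 | 168 274 288 281.0 | 173 274 288 281.0 | 178 273 290 281.5 | 183 268 295 281.5 | 188 260 301 280.5 | 193 256 306 281.0 | 198 253 309 281.0 | 203 251 311 281.0 | 208 250 312 281.0 | 213 250 312 281.0 | 218 250 312 281.0 | 223 252 310 281.0 | 228 254 308 281.0 | 233 258 304 281.0 | 238 264 298 281.0 | 243 280 281 280.5 | 
slide [ 0.1446 -0.338   0.0014] twist -4.748 or 17.752 p [0.6217 0.0022 0.1485] q7 1.08
```

Emit:
carry_out(
  slide=[
    [0.018, -0.042, 0],
    [0.036, -0.084, 0],
    [0.054, -0.126, 0],
    [0.072, -0.168, 0],
    [0.09, -0.21, 0],
    [0.108, -0.252, 0],
    [0.126, -0.294, 0],
    [0.144, -0.336, 0],
    [0.144, -0.338, 0],
    [0.144, -0.338, 0.02],
    [0.144, -0.338, 0.02],
    [0.144, -0.338, 0.02],
  ],
  twist=[-1, -2, -3, -4, -4.75, -4.75, -4.75, -4.75, -4.75, -4.75, -4.75, -4.75],
  grip=[1, 1, 1, 1, 1, 1, 1, 1, 1, 1, 1, 1],
)

```text
t: 18.7
tool_pos: [0.4536, -0.3237, 0.1268]
ee_rot: [-0.001, -0.293, 0.956, 0.001]
force: [0.4, -0.9, 0.4]
width: 0.0942
finger_force: 0.0
```

```bash
python3 - <<'E'
from h import *
hover("w9",.067,.034,.022); print(ctrl.state()['q'].round(2))
E
```

```text
w9 tcp [ 0.4541 -0.3238  0.1274] tool x deg -145.87
[  341     0   219   173 18990] [486.3  57.2]
[  0 130  22  68 464] [ 11.9 160.6]
[ 252  133   52  106 2659] [278.1 199.9]
[158 238  39  24 427] [177.9 251.1]
[363 238  41  24 547] [380.6 251.5]
133 276 280 278.0 | 138 272 286 279.0 | 143 272 287 279.5 | 148 272 284 278.0 | 153 272 285 278.5 | 158 272 285 278.5 | 163 272 285 278.5 | 168 272 285 278.5 | 173 272 285 278.5 | 178 272 285 278.5 | 183 272 285 278.5 | 188 268 288 278.0 | 193 261 293 277.0 | 198 257 298 277.5 | 203 254 300 277.0 | 208 253 302 277.5 | 213 252 303 277.5 | 218 253 302 277.5 | 223 254 301 277.5 | 228 257 298 277.5 | 233 262 293 277.5 | 238 274 279 276.5 | 
[ 1.01  0.71 -0.71  1.85  0.62  0.82  2.15]
```

```bash
python3 - <<'E'
from h import *
i=np.load("w9.npy",allow_pickle=True).item()
for n,c,r,z in [("w9",(277.6,213.4),(278.9,142),.034),("w6",(281.6,221.5),(281.6,131),.04)]:
    i=np.load(n+".npy",allow_pickle=True).item(); a=toworld(i,c,z);b=toworld(i,r,z-.001);ang=np.degrees(np.arctan2(*(b-a)[1::-1])); print(n,a,b,ang,np.linalg.norm(a-b))
    if n=="w9": plan((a[0],a[1],.03),np.radians(ang-90))
E
```

```text
w9 [ 0.45208747 -0.32823052  0.034     ] [ 0.402878   -0.36023866  0.033     ] -146.95814142787742 0.05871195341730056
slide [ 0.004  -0.0027  0.0974] twist 0.135 or -22.365 p [ 0.4541 -0.3238  0.1274] q7 2.15
w6 [0.48633037 0.30929055 0.04      ] [0.43812211 0.26077962 0.039     ] -134.82070097748735 0.06839844250480376
```

Emit:
carry_out(
  slide=[
    [0.0025, -0.0025, 0.03],
    [0.0025, -0.0025, 0.07],
    [0.0025, -0.0025, 0.0985],
    [0.0025, -0.0025, 0.0985],
    [0.0025, -0.0025, 0.0985],
    [0.0025, -0.0025, 0.0985],
    [0.0025, -0.0025, 0.0985],
    [0.0025, -0.0025, 0.0985],
    [0.0025, -0.0025, 0.0985],
    [0.0025, -0.0025, 0.0985],
    [0.0025, -0.0025, 0.0985],
    [0.0025, -0.0025, 0.0985],
  ],
  twist=[0.135, 0.135, 0.135, 0.135, 0.135, 0.135, 0.135, 0.135, 0.135, 0.135, 0.135, 0.135],
  grip=[1, 1, 1, 0.35, 0.35, 0.35, 0.35, 0.35, 0.35, 0.35, 0.35, 0.35],
  newtons=15,
)

```text
t: 19.95
tool_pos: [0.4531, -0.3285, 0.0297]
ee_rot: [-0.001, -0.284, 0.959, 0.0]
force: [-1.4, 0.3, 5.8]
width: 0.0441
finger_force: 15.0
```

Emit:
carry_out(
  slide=[
    [0, 0, -0.02],
    [0, 0, -0.065],
    [0, 0, -0.09],
    [0, 0, -0.09],
  ],
  twist=[0, 0, 0, 0],
  grip=[0.35, 0.35, 0.35, 0.35],
)

```text
t: 20.35
tool_pos: [0.4554, -0.3293, 0.1223]
ee_rot: [0.001, -0.284, 0.959, -0.002]
force: [0.1, 0.3, -0.1]
width: 0.0441
finger_force: 15.0
```

```bash
python3 - <<'E'
from h import *
s=ctrl.state(); print(s['force'],s['width'])
plan((.6145,-.0801,.1),np.radians(86))
E
```

```text
[ 0.11533321  0.3450722  -0.10325923] 0.04412632056902753
slide [-0.269   0.1227  0.0221] twist 4.618 or -17.882 p [ 0.4554 -0.3293  0.1223] q7 2.13
```

Emit:
carry_out(
  slide=[
    [-0.038, 0.0175, 0],
    [-0.076, 0.035, 0],
    [-0.115, 0.0525, 0],
    [-0.154, 0.07, 0],
    [-0.192, 0.0875, 0],
    [-0.23, 0.105, 0],
    [-0.268, 0.122, 0],
    [-0.2695, 0.1225, 0],
    [-0.2695, 0.1225, 0.02],
    [-0.2695, 0.1225, 0.02],
    [-0.2695, 0.1225, 0.02],
    [-0.2695, 0.1225, 0.02],
  ],
  twist=[1, 2, 3, 4, 4.62, 4.62, 4.62, 4.62, 4.62, 4.62, 4.62, 4.62],
  grip=[0.35, 0.35, 0.35, 0.35, 0.35, 0.35, 0.35, 0.35, 0.35, 0.35, 0.35, 0.35],
)

```text
t: 21.55
tool_pos: [0.6125, -0.0797, 0.0991]
ee_rot: [-0.001, 0.035, 0.999, -0.0]
force: [-0.2, -0.0, 0.2]
width: 0.0442
finger_force: 15.0
```

```bash
python3 - <<'E'
from h import *
hover("w10",.077,.1,.027)
plan((.6145,-.0801,.0467),np.radians(86))
E
```

```text
w10 tcp [ 0.6127 -0.0796  0.0994] tool x deg 175.94
[ 467  107   93  155 7134] [522.  216.2]
[ 357  124   84  138 5847] [399.7 216.9]
[ 210  137  142  125 5498] [280.8 226.4]
137 280 284 282.0 | 142 271 291 281.0 | 147 268 293 280.5 | 152 268 293 280.5 | 157 270 292 281.0 | 162 270 292 281.0 | 167 270 292 281.0 | 172 270 292 281.0 | 177 270 292 281.0 | 182 270 292 281.0 | 187 270 291 280.5 | 192 270 291 280.5 | 197 270 291 280.5 | 202 270 291 280.5 | 207 270 291 280.5 | 212 270 291 280.5 | 217 266 295 280.5 | 222 264 297 280.5 | 227 254 305 279.5 | 232 251 309 280.0 | 237 238 322 280.0 | 242 221 340 280.5 | 247 218 343 280.5 | 252 215 346 280.5 | 257 212 349 280.5 | 
slide [-0.0019 -0.0004  0.0527] twist -0.007 or 22.493 p [ 0.6127 -0.0796  0.0994] q7 1.17
```

Emit:
carry_out(
  slide=[
    [-0.0018, -0.0004, 0.015],
    [-0.0018, -0.0004, 0.03],
    [-0.0018, -0.0004, 0.04],
    [-0.0018, -0.0004, 0.046],
    [-0.0018, -0.0004, 0.05],
    [-0.0018, -0.0004, 0.0527],
    [-0.0018, -0.0004, 0.053],
    [-0.0018, -0.0004, 0.053],
    [-0.0018, -0.0004, 0.053],
  ],
  twist=[0, 0, 0, 0, 0, 0, 0, 0, 0],
  grip=[0.35, 0.35, 0.35, 0.35, 0.35, 0.35, 0.35, 0.35, 0.35],
)

```text
t: 22.5
tool_pos: [0.6141, -0.0793, 0.0467]
ee_rot: [-0.001, 0.035, 0.999, -0.0]
force: [-2.8, -0.0, 6.2]
width: 0.044
finger_force: 15.0
```

Seated at the expected height. Next I release it and move to cup_d.

Emit:
carry_out(
  slide=[
    [0, 0, 0],
    [0, 0, 0],
    [0, 0, 0],
    [0, 0, 0],
    [0, 0, -0.02],
    [0, 0, -0.05],
    [0, 0, -0.08],
    [0, 0, -0.09],
    [0, 0, -0.09],
  ],
  twist=[0, 0, 0, 0, 0, 0, 0, 0, 0],
  grip=[0.6, 0.6, 0.6, 0.6, 0.6, 0.6, 0.6, 0.7, 0.7],
)

```text
t: 23.4
tool_pos: [0.6155, -0.0795, 0.1372]
ee_rot: [0.001, 0.035, 0.999, -0.0]
force: [-0.4, 0.8, -1.0]
width: 0.0651
finger_force: 0.0
```

```bash
python3 - <<'E'
from h import *
hover("w11",.077,.057,.027)
plan((.429,-.1211,.11),np.radians(148.7-90))
E
```

```text
w11 tcp [ 0.6144 -0.0797  0.1358] tool x deg 175.99
[ 443  105  100  154 7478] [496.6 205.4]
[ 336  121   81  141 5232] [379.2 210.3]
[ 254  134   54  109 2971] [280.5 202.9]
[  0 228  31  34 640] [ 11.  249.1]
[188 237  35  25 487] [206.  250.5]
134 278 283 280.5 | 139 273 288 280.5 | 144 273 289 281.0 | 149 274 287 280.5 | 154 274 288 281.0 | 159 274 288 281.0 | 164 274 288 281.0 | 169 274 288 281.0 | 174 273 287 280.0 | 179 273 287 280.0 | 184 273 287 280.0 | 189 270 291 280.5 | 194 266 295 280.5 | 199 260 300 280.0 | 204 257 304 280.5 | 209 256 306 281.0 | 214 255 306 280.5 | 219 255 306 280.5 | 224 256 305 280.5 | 229 258 303 280.5 | 234 262 299 280.5 | 239 268 293 280.5 | 
slide [ 0.182  -0.0543  0.026 ] twist 3.411 or -19.089 p [ 0.6144 -0.0797  0.1358] q7 1.2
```

Emit:
carry_out(
  slide=[
    [0.045, -0.013, 0],
    [0.09, -0.027, 0],
    [0.135, -0.04, 0],
    [0.18, -0.054, 0],
    [0.182, -0.054, 0.026],
    [0.182, -0.054, 0.026],
    [0.182, -0.054, 0.026],
    [0.182, -0.054, 0.026],
  ],
  twist=[1, 2, 3, 3.41, 3.41, 3.41, 3.41, 3.41],
  grip=[0.7, 0.7, 0.7, 0.7, 0.7, 0.7, 0.7, 0.7],
)

```text
t: 24.25
tool_pos: [0.4304, -0.1201, 0.1103]
ee_rot: [-0.001, 0.269, 0.963, 0.0]
force: [0.3, -0.2, -0.5]
width: 0.0653
finger_force: 0.0
```

```bash
python3 - <<'E'
from h import *
hover("w12",.057,.028,.017); print(ctrl.state()['q'].round(2))
E
```

```text
w12 tcp [ 0.4304 -0.1202  0.1104] tool x deg 148.76
[    0     0   260   184 22902] [87.6 57.6]
[ 257  149   41   90 1566] [276.9 202.6]
[339 238  35  24 474] [355.2 250.9]
149 276 281 278.5 | 154 271 286 278.5 | 159 273 285 279.0 | 164 272 283 277.5 | 169 272 285 278.5 | 174 272 284 278.0 | 179 272 284 278.0 | 184 271 284 277.5 | 189 271 284 277.5 | 194 271 283 277.0 | 199 267 287 277.0 | 204 263 291 277.0 | 209 260 294 277.0 | 214 258 296 277.0 | 219 257 296 276.5 | 224 258 296 277.0 | 229 260 294 277.0 | 234 265 289 277.0 | 
[ 0.46  0.54 -0.35  2.16  0.38  0.49  0.84]
```

View pics/w12.png

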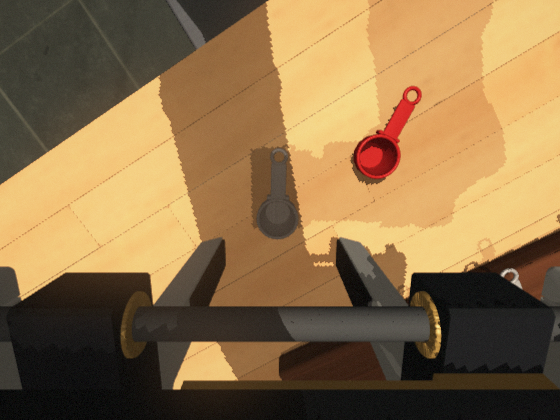

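The steel cup_d is at (277,217) between the fingers. The red look-alike at (378,155) is clear of them.

```bash
python3 - <<'E'
from h import *
i=np.load("w12.npy",allow_pickle=True).item()
a=toworld(i,(276.8,217.5),.028);b=toworld(i,(278.7,156.5),.027);ang=np.degrees(np.arctan2(*(b-a)[1::-1])); print(a,b,ang,np.linalg.norm(a-b))
u=(b-a)/np.linalg.norm(b-a); c=b-u*.050; print('ring based',c)
c=c-u*.001
plan((c[0],c[1],.027),np.radians(ang-90))
E
```

```text
[ 0.42712037 -0.12230007  0.028     ] [ 0.38624584 -0.09571243  0.027     ] 146.957216305186 0.048771198404470195
ring based [ 0.42815021 -0.12296995  0.0280252 ]
slide [-0.0006 -0.0036  0.0834] twist 0.225 or -22.275 p [ 0.4304 -0.1202  0.1104] q7 0.84
```

Emit:
carry_out(
  slide=[
    [-0.0005, -0.0035, 0.03],
    [-0.0005, -0.0035, 0.065],
    [-0.0005, -0.0035, 0.0834],
    [-0.0005, -0.0035, 0.0834],
    [-0.0005, -0.0035, 0.0834],
    [-0.0005, -0.0035, 0.0834],
    [-0.0005, -0.0035, 0.0834],
    [-0.0005, -0.0035, 0.0834],
    [-0.0005, -0.0035, 0.0834],
    [-0.0005, -0.0035, 0.0834],
    [-0.0005, -0.0035, 0.0834],
    [-0.0005, -0.0035, 0.0834],
  ],
  twist=[0.21, 0.21, 0.21, 0.21, 0.21, 0.21, 0.21, 0.21, 0.21, 0.21, 0.21, 0.21],
  grip=[0.7, 0.7, 0.7, 0.25, 0.25, 0.25, 0.25, 0.25, 0.25, 0.25, 0.25, 0.25],
  newtons=15,
)

```text
t: 25.5
tool_pos: [0.4284, -0.124, 0.0278]
ee_rot: [0.0, 0.284, 0.959, -0.0]
force: [-0.3, 0.6, 7.0]
width: 0.0325
finger_force: 15.0
```

Emit:
carry_out(
  slide=[
    [0, 0, -0.02],
    [0, 0, -0.065],
    [0, 0, -0.09],
    [0, 0, -0.09],
  ],
  twist=[0, 0, 0, 0],
  grip=[0.25, 0.25, 0.25, 0.25],
)

```text
t: 25.9
tool_pos: [0.4298, -0.1245, 0.1199]
ee_rot: [0.002, 0.284, 0.959, -0.0]
force: [-0.4, -0.4, 0.3]
width: 0.0325
finger_force: 15.0
```

```bash
python3 - <<'E'
from h import *
s=ctrl.state(); print(s['force'],s['width'])
plan((.6091,-.1558,.1),np.radians(86))
E
```

```text
[-0.37301652 -0.35919612  0.32524646] 0.03250719314175133
slide [-0.1673  0.0714  0.0207] twist -3.625 or 18.875 p [ 0.4298 -0.1245  0.1199] q7 0.81
```

Emit:
carry_out(
  slide=[
    [-0.042, 0.018, 0],
    [-0.084, 0.036, 0],
    [-0.126, 0.054, 0],
    [-0.168, 0.0714, 0],
    [-0.168, 0.0714, 0],
    [-0.168, 0.0714, 0],
    [-0.168, 0.0714, 0.02],
    [-0.168, 0.0714, 0.02],
    [-0.168, 0.0714, 0.02],
  ],
  twist=[-1, -2, -3, -3.62, -3.62, -3.62, -3.62, -3.62, -3.62],
  grip=[0.25, 0.25, 0.25, 0.25, 0.25, 0.25, 0.25, 0.25, 0.25],
)

```text
t: 26.8
tool_pos: [0.6058, -0.1551, 0.0961]
ee_rot: [-0.002, 0.035, 0.999, -0.0]
force: [0.2, -0.0, -0.0]
width: 0.0321
finger_force: 15.0
```

```bash
python3 - <<'E'
from h import *
hover("w13",.077,.1,.027); print(ctrl.state()['width'])
plan((.6091,-.1558,.0448),np.radians(86))
im=cv2.imread("pics/w13.png")[120:310,160:430]; cv2.imwrite("pics/w13c.png",cv2.resize(im,(800,563),interpolation=cv2.INTER_CUBIC))
E
```

```text
w13 tcp [ 0.6066 -0.1552  0.0968] tool x deg 176.01
[ 455  126   99  136 6614] [508.5 218.9]
[ 354  142   67  120 4180] [388.6 220. ]
[ 222  153  118  109 4399] [280.5 229.6]
[   0  227   67   35 1450] [ 24.6 248.5]
153 278 282 280.0 | 158 271 291 281.0 | 163 268 292 280.0 | 168 268 293 280.5 | 173 270 291 280.5 | 178 270 291 280.5 | 183 270 291 280.5 | 188 270 291 280.5 | 193 270 291 280.5 | 198 269 291 280.0 | 203 270 291 280.5 | 208 270 291 280.5 | 213 270 291 280.5 | 218 270 291 280.5 | 223 265 295 280.0 | 228 264 297 280.5 | 233 258 303 280.5 | 238 244 316 280.0 | 243 230 330 280.0 | 248 228 333 280.5 | 253 225 335 280.0 | 258 223 337 280.0 | 
0.032778001292877085
slide [-0.0026 -0.0004  0.052 ] twist 0.001 or -22.499 p [ 0.6066 -0.1552  0.0968] q7 1.27
```

View pics/w13c.png

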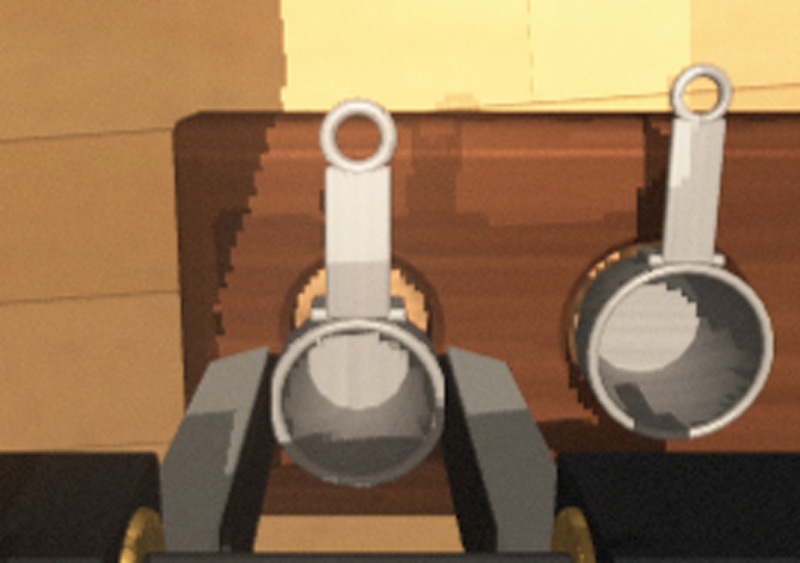

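Cup_d is held square in the fingers (ring at pixel (281,165)), with its socket just below and ahead. I'll lower it now.

Emit:
carry_out(
  slide=[
    [-0.0025, -0.0004, 0.01],
    [-0.0025, -0.0004, 0.025],
    [-0.0025, -0.0004, 0.036],
    [-0.0025, -0.0004, 0.043],
    [-0.0025, -0.0004, 0.048],
    [-0.0025, -0.0004, 0.051],
    [-0.0025, -0.0004, 0.0525],
    [-0.0025, -0.0004, 0.0525],
    [-0.0025, -0.0004, 0.0525],
  ],
  twist=[0, 0, 0, 0, 0, 0, 0, 0, 0],
  grip=[0.25, 0.25, 0.25, 0.25, 0.25, 0.25, 0.25, 0.25, 0.25],
)

```text
t: 27.75
tool_pos: [0.6097, -0.1558, 0.0449]
ee_rot: [-0.001, 0.035, 0.999, -0.0]
force: [-1.7, 0.1, 5.3]
width: 0.0329
finger_force: 15.0
```

Emit:
carry_out(
  slide=[
    [0, 0, 0],
    [0, 0, 0],
    [0, 0, 0],
    [0, 0, 0],
    [0, 0, -0.02],
    [0, 0, -0.05],
    [0, 0, -0.1],
    [0, 0, -0.15],
    [0, 0, -0.2],
    [0, 0, -0.2],
  ],
  twist=[0, 0, 0, 0, 0, 0, 0, 0, 0, 0],
  grip=[0.5, 0.5, 0.5, 0.5, 0.5, 0.5, 0.5, 0.5, 0.5, 0.5],
)

```text
t: 28.75
tool_pos: [0.6146, -0.1557, 0.2515]
ee_rot: [0.006, 0.035, 0.999, -0.001]
force: [0.8, -0.1, -1.2]
width: 0.0474
finger_force: 0.0
```

Emit:
carry_out(
  slide=[
    [0.005, 0.04, 0],
    [0.01, 0.08, 0],
    [0.015, 0.12, 0],
    [0.015, 0.12, 0],
    [0.015, 0.12, 0],
  ],
  twist=[0, 0, 0, 0, 0],
  grip=[0.5, 0.5, 0.5, 0.5, 0.5],
)

```text
t: 29.25
tool_pos: [0.6033, -0.0344, 0.2436]
ee_rot: [-0.001, 0.034, 0.999, -0.0]
force: [0.8, 0.2, -0.1]
width: 0.0471
finger_force: 0.0
```

```bash
python3 - <<'E'
from h import *
i=ctrl.camera_info("wrist"); im=ctrl.read_camera("wrist"); p,R=pose(); print(p)
np.save("w14.npy",i,allow_pickle=True); cv2.imwrite("pics/w14.png",im[:,:,::-1])
for n,y,z,x in [('a',.0941,.063,.6265),('b',.003,.057,.6203),('c',-.0795,.051,.6145),('d',-.1558,.045,.6095)]: print(n,topix(i,(x,y,z)))
im2=im[100:310,80:480]; cv2.imwrite("pics/w14c.png",cv2.resize(im2[:,:,::-1],(800,420),interpolation=cv2.INTER_CUBIC))
E
```

```text
[ 0.60342788 -0.03607537  0.24341119]
a (np.float64(397.0565493457214), np.float64(210.13969654725256))
b (np.float64(315.0007557158378), np.float64(208.80954591860186))
c (np.float64(242.96717962684957), np.float64(207.3774529969187))
d (np.float64(178.48713761861822), np.float64(206.31155466826175))
```

View pics/w14c.png

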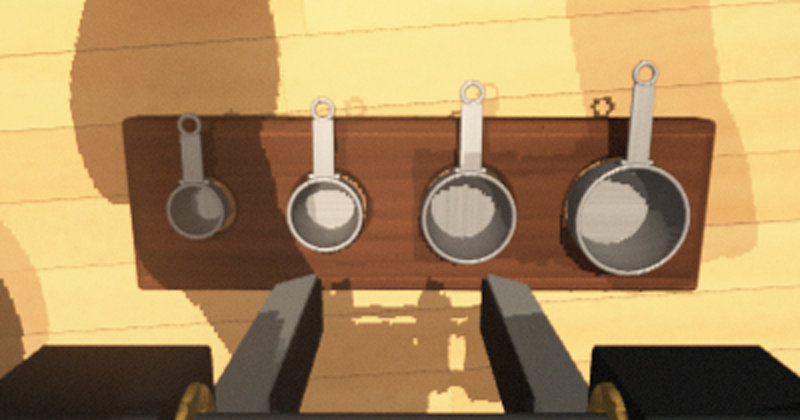

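```bash
python3 - <<'E'
from h import *
i=np.load("w14.npy",allow_pickle=True).item()
for n,c,r,z in [('a',(628,216),(645,72),.063),('b',(469,215.5),(472,92),.057),('c',(326,211.5),(322.5,109),.051),('d',(200.5,208),(189.5,124),.045)]:
    w=lambda p,z:toworld(i,(p[0]/2+80-.25,p[1]/2+100-.25),z)
    a,b=w(c,z),w(r,z-.001); print(n,a.round(4),np.linalg.norm(a-b).round(4),np.degrees(np.arctan2(*(b-a)[1::-1])).round(1))
w=lambda p:toworld(i,(p[0]/2+80-.25,p[1]/2+100-.25),.031)
a,b=w((127,118)),w((713,121)); print('edge yaw->front',np.degrees(np.arctan2(*(b-a)[1::-1]))+90)
E
```

```text
a [0.6235 0.0904 0.063 ] 0.0784 174.1
b [0.6187 0.0022 0.057 ] 0.0688 176.2
c [ 0.6123 -0.0795  0.051 ] 0.0583 176.7
d [ 0.6066 -0.1536  0.045 ] 0.0489 179.7
edge yaw->front 175.90752979477017
```

Emit:
carry_out(
  slide=[
    [0, -0.04, 0.05],
    [0, -0.08, 0.08],
    [-0.005, -0.12, 0.1],
    [-0.005, -0.12, 0.1],
    [-0.005, -0.12, 0.1],
    [-0.005, -0.12, 0.1],
  ],
  twist=[0, 0, 0, 0, 0, 0],
  grip=[0.5, 0.5, 0.5, 0.5, 0.5, 0.5],
)

```text
t: 29.9
tool_pos: [0.6004, -0.1548, 0.1444]
ee_rot: [-0.001, 0.035, 0.999, 0.001]
force: [0.5, -0.1, 0.1]
width: 0.0467
finger_force: 0.0
```

```bash
python3 - <<'E'
from h import *
hover("w15",.077,.057,.027)
E
```

```text
w15 tcp [ 0.6008 -0.1539  0.1449] tool x deg 176.06
[ 427  135   78  125 4786] [468.  215.1]
[ 342  147   54  104 2917] [369.7 212.6]
[ 261  158   39   85 1801] [280.1 209.8]
[ 521  189   39   72 2094] [543.2 223. ]
[   0  201  109   61 3584] [ 47.4 240.5]
[207 237  31  25 456] [223.4 250.8]
[321 237  34  25 547] [336.1 250.8]
158 278 282 280.0 | 163 273 287 280.0 | 168 273 287 280.0 | 173 274 286 280.0 | 178 274 287 280.5 | 183 273 287 280.0 | 188 274 287 280.5 | 193 274 287 280.5 | 198 274 287 280.5 | 203 270 290 280.0 | 208 267 292 279.5 | 213 264 296 280.0 | 218 262 298 280.0 | 223 261 299 280.0 | 228 262 299 280.5 | 233 264 296 280.0 | 238 268 292 280.0 |
```

```bash
python3 -c "
from bench import ctrl
print(ctrl.finish_job())"
```

```text
the job is handed in; nothing more can be done
None
```

All four steel cups are in their sockets from largest to smallest, at the height expected for resting on the cork, with handles parallel and pointing out over the front. I didn't touch the red cup, mug or eggs, and I handed the job in at about 30 s; no verdict came back.

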